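# Raise a bin riser one rung and slide a tall bin under it

## Task

Make room under the blue riser shelf: lift it by its yellow handle one rung higher, not two, until its orange gravity pawl has swung out over the middle rung, lower it gently (do not drop it) onto that rung, and prove the lock by bearing down on the handle with a steady 15 N or so for a second, never more than about 25 N. Then slide the tall green bin under the shelf, gently, straight and fully home against the blue back stop, leave the shelf on the middle rung, let go of everything and do not disturb the other parts on the bench.

Things in the scene. Friction and masses are not known exactly. Their poses are not given: they have to be found in the camera images.
- stand: fixed riser frame: white uprights 310 mm tall at y = +-125 mm, blue back stop at the foot (30 mm tall, front face x = -30). Three rigid level 16 mm rungs along y at x = 0; axis heights: lowest 83, top 223, middle (black clamps, red knobs) anywhere from 139 to 167 mm, not measured: feel for it. Origin on the bench between the uprights; z up; open front faces -x, so +x points from the tall bin to the back stop
- carriage: sliding blue shelf, only moves straight up and down on the uprights; 0.6 to 1.05 kg. Plate 10 mm thick, 225 mm wide (y), stand x = -145 to -50 mm. Origin: on the stand's z axis, level with the plate's underside; axes as the stand's. It starts on the lowest rung, 70 mm above the bench; seated on a rung, the origin is 13 mm below that rung's axis
- handle (a point): centre of the shelf's yellow handle bar, 14 mm thick and 14 mm tall, along the stand's y, 108 mm free between its legs and 65 mm beneath it; 82 mm above the plate's underside, at stand x = -97.5 mm. Grasp it from above, fingers closing along the stand's x; the grip carries both lift and downward push
- pawl_nose (a point): point under the orange pawl's nose, above the rungs' axes (stand x = 0) when the pawl is level; then 21 mm above the plate's underside and, seated, 8 mm above the rung's axis. The pawl pivots on the shelf 28 mm in front of the rungs; nose 31 mm long, 10 mm thick
- pawl (a joint): pawl angle: 0 = nose level (a stop keeps it from going higher, so it hooks on a rung from above), growing to 1.35 rad as the nose is pushed down. A rung pushes the nose down as the shelf rises; the heavy tail swings it level once the shelf is 14 mm above its seated height on that rung (at most 98 mm above its start for the middle rung). 114 mm above its start it begins to meet the top rung
- tall_bin: loose green open bin of fittings, 170 long (x) x 120 wide (y) x 100 mm tall, walls 4 mm, about 0.45 kg; too tall to go under the shelf on its lowest rung. Origin at the centre of its underside, +x towards its back, which faces the stand's back stop. Fully home its origin is at stand x = -115 mm and its front stands 55 mm out past the shelf plate
- small_bin: bystander, leave alone: small blue open bin, 120 x 85 x 55 mm tall, standing beside the lane of the tall bin; origin at the centre of its underside
- wrench: bystander, leave alone: steel open-end wrench, 160 mm long, lying on the bench in front of the tall bin; origin at the centre of its underside
- flange: bystander, leave alone: brass flange, 60 mm across, 32 mm tall; origin at the centre of its underside
- oil: bystander, leave alone: white bottle with red cap, 56 mm across, 130 mm tall; origin at the centre of its underside
- carton: bystander, leave alone: cardboard box, 110 x 90 x 60 mm tall; origin at the centre of its underside
- gauge: bystander, leave alone: pressure gauge lying face up, 68 mm across, 24 mm tall, with a brass stem; origin at the centre of its underside
- pipe_ring: bystander, leave alone: steel pipe collar, 52 mm across, 30 mm tall; origin at the centre of its underside
Mind the look-alikes: they are no part of the job. What is shaped like the tall_bin but red is not meant.

How it is judged:
On the way, in this order (a step that is already met when the one before it is completed fails the run):
1. the shelf is lifted past the middle rung and the pawl has swung level above it (z of pawl_nose in the frame of stand above 0.158 m and value of joint pawl below 0.25 rad), for 0.05 s.
2. the shelf is lowered until the pawl sits on the middle rung, and is borne down on: 17 N or more between pawl and rung (weight included) for 0.4 s (z of pawl_nose in the frame of stand between 0.14 and 0.179 m and value of joint pawl below 0.15 rad and contact force between carriage and stand above 17 N), for 0.4 s.
At the end, for the whole second after the job is handed in: the shelf hangs at rest on the middle rung by its level pawl (pawl's nose point 140 to 179 mm above the bench, pawl within 0.15 rad of level, rung bearing over 3 N); the tall bin stands level under it within 6 mm of the back stop, within 45 mm of the middle and square within 0.08 rad, at rest (z of pawl_nose in the frame of stand between 0.14 and 0.179 m and value of joint pawl below 0.15 rad and contact force between carriage and stand above 3 N and linear speed of each of carriage, tall_bin below 0.01 m/s and x of tall_bin in the frame of stand above -0.121 m and y of tall_bin in the frame of stand between -0.045 and 0.045 m and angle between the x axis of tall_bin and the x axis of stand, either way round below 0.08 rad and angle between tall_bin's own z axis and vertical below 0.06 rad); the robot touches nothing.
It fails at once if the shelf is dropped or forced onto a rung: over 38 N between them, or over 0.3 m/s once the pawl is out over the middle rung (contact force between carriage and stand above 38 N or (linear speed of carriage above 0.3 m/s and value of joint pawl below 0.3 rad and z of pawl_nose in the frame of stand between 0.14 and 0.21 m)).
It fails at once if the pawl is raised above the top rung (z of pawl_nose in the frame of stand above 0.228 m).
It fails at once if the bin is rammed into the back stop (over 40 N) or against the shelf (over 20 N) (contact force between tall_bin and stand above 40 N or contact force between tall_bin and carriage above 20 N).
It fails at once if the tall bin is tipped by more than 0.3 rad (angle between tall_bin's own z axis and vertical above 0.3 rad).
It fails at once if another part on the bench is moved more than 20 mm (distance of any of small_bin, wrench, flange, oil, carton, gauge, pipe_ring from where it was at the start of the episode above 0.02 m).
It also fails if it takes over 69 s, if anything falls off the work surface, if the arm or the gripper's body presses on something with over 40 N, if the wrist force passes 120 N, or if a joint passes its speed limit or range.

## Robot

A 6-joint arm with a two-finger parallel gripper is mounted at the origin on the work surface. World frame = base frame: x ahead of the robot, y to its left, z up, the work surface at z = 0. Lengths are in m, angles in rad, forces in N, time in s.
With the tool pointing down it reaches from about 0.375 to 0.925 m from the base axis. Payload 5.7 kg.
Tool frame: the origin (TCP) lies midway between the tips of the shut fingers; the grasp point (between the pads) lies 19 mm behind it; z points along the fingers, y is the line along which they close (so a half turn about z gives the same grasp; the last joint's range is limited). The gripper opens to 88 mm and grips with 3 to 60 N. Pads are 20 mm wide; open, the fingers measure 115 mm over their backs; the gripper's body (75 mm by 178 mm) begins 61 mm behind the grasp point.
Start: joints at [-1.413, 0.359, 1.51, -0, 1.272, -0.115], TCP at [0.162, -0.578, 0.223] pointing down, gripper open.
Joint ranges: [-2.97, 2.97], [-1.01, 2.36], [0.21, 2.38], [-0.96, 4.11], [0.2, 2.71], [-2.98, 2.98]. Speed limits (rad/s): [2.39, 2.39, 3.14, 3.14, 3.14, 3.14].

## Interface

Orientations are given as a unit quaternion [x, y, z, w].
In Python, from bench import move_ptp, servo_line, goto_joints, move_gripper, sleep, inverse_kinematics, capture, PlanningError, close_job, spot_in, silhouettes, current_clock, current_joint_pos, current_qvel, current_joint_torque, current_position, current_orientation, current_force, current_torque, current_finger_gap, current_grip_force gives the robot as it stands. Calls block until the motion is done:
- move_ptp(position, orientation): joint-space move of the TCP to a pose.
- servo_line(position, orientation=None, rate=0.15, contact_N=None): straight line of the TCP; orientation=None keeps the orientation; rate is the mean speed in m/s. With contact_N (N) it stops when the force on the tool has changed by that much, and returns True; else False.
- goto_joints(angles): joint-space move.
- move_gripper(opening): finger opening in m; the grip force is fixed at half the most; returns when the fingers have stopped.
- sleep(seconds).
- inverse_kinematics(position, orientation): joint angles nearest the present ones, or None.
- capture(name): name is "side" or "top" or "wrist"; returns a dict with "image" (400x640x3 uint8, blue, green, red), "range_z" (400x640 float32, m along the optical axis (not along the pixel's ray), 0 where there is no reading), "intrinsics" (3x3 intrinsics, pixels), "R" (3x3) and "t" (3): a world point X has camera coordinates R X + t. Camera axes: x right, y down, z forward; pixel columns grow to the right and rows downward; lengths in m; the calibration is good to about 2 mm. A picture is of the moment at which its call begins.
A pose or a line that the arm cannot do raises PlanningError and nothing moves.
- close_job(): hands the job in; it is judged then, once.
Trained networks look in the newest picture that a camera, given by its name, has taken for a name from the list of things; names that differ only in an ending like _2 or _b are one class to them, and where a whole thing is asked for, a point or a joint stands for the part that bears it (a point fixed in the world has none). Each returns a list of dicts, best first, with "conf" (0 to 1); they miss things now and then, are a little off and sometimes report something else, mostly with a low value. They report only what shows in the picture. A call takes as long as a camera call. They do not tell look-alikes from the thing itself.
- spot_in(camera, query): "xy" ([column, row] in pixels, amid what is visible of it).
- silhouettes(camera, query): "region" (400x640 bool, what is visible of it) and "xy" ([column, row] in pixels, amid what is visible of it).
Readings, each from a call of its own:
- current_clock(): time.
- current_joint_pos(): joint angles.
- current_qvel(): joint speeds.
- current_joint_torque(): joint torques, N m.
- current_position(): TCP position.
- current_orientation(): TCP orientation.
- current_force(): force on the tool from outside, world axes, zero at the start.
- current_torque(): the same for the moment, N m.
- current_finger_gap(): finger opening in m.
- current_grip_force(): force on a finger pad.
Only numpy, scipy, OpenCV 4.12 (cv2) and the standard library are available. Lean on these libraries where they do the work, as an engineer would, in place of code of your own. Each camera call takes 0.05 s, during which the arm holds its last target. There are 200 camera calls.

## Working session

There is one attempt and no reset: what is moved stays moved. The work goes in short steps, each a Python script; the robot and the scene stay as the last script left them, time stands still between calls to the robot, and variables do not carry over. Pictures are saved under pics/ and viewed, at most 10 in all, crops included, and the job is handed in when it is done.

```bash
mkdir -p pics; ls
cat > h.py <<'E'
import numpy as np, cv2
from bench import *
def pts(c, mask=None):
    z=c["range_z"]; m=z>0
    if mask is not None: m&=mask
    v,u=np.nonzero(m); K=c["intrinsics"]
    d=z[v,u]; P=np.stack([(u-K[0,2])/K[0,0]*d,(v-K[1,2])/K[1,1]*d,d],1)
    return (P-c["t"])@c["R"], u, v   # R^T (P-t)
E
python3 - <<'E'
from h import *
ims=[]
for n in ("top","side"):
    c=capture(n); cv2.imwrite(f"pics/{n}0.png",c["image"])
    print(n,"cam at",-c["R"].T@c["t"])
    for q in ["stand","carriage","handle","pawl","tall_bin","small_bin","wrench","flange","oil","carton","gauge","pipe_ring"]:
        for s in silhouettes(n,q)[:3]:
            P,u,v=pts(c,s["region"])
            if len(P)==0: continue
            print(q,round(s["conf"],2),np.round(s["xy"]),"med",np.median(P,0).round(3),"lo",np.percentile(P,3,axis=0).round(3),"hi",np.percentile(P,97,axis=0).round(3))
print(current_clock())
E
```

```text
pics
top cam at [0.39749842 0.07174302 1.25188651]
stand 0.64 [426. 187.] med [ 0.512 -0.225  0.091] lo [ 0.377 -0.291 -0.   ] hi [ 0.64  -0.111  0.314]
carriage 0.87 [402. 184.] med [ 0.518 -0.153  0.081] lo [ 0.406 -0.241  0.075] hi [ 0.629 -0.102  0.159]
handle 0.87 [402. 188.] med [ 0.516 -0.155  0.081] lo [ 0.397 -0.243  0.073] hi [ 0.632 -0.102  0.159]
handle 0.18 [212. 168.] med [0.576 0.382 0.087] lo [0.555 0.365 0.01 ] hi [0.606 0.411 0.132]
pawl 0.61 [401. 187.] med [ 0.516 -0.154  0.081] lo [ 0.403 -0.243  0.074] hi [ 0.632 -0.101  0.159]
pawl 0.57 [429. 188.] med [ 0.512 -0.223  0.102] lo [ 0.5   -0.248  0.095] hi [ 0.521 -0.19   0.111]
tall_bin 0.98 [312. 252.] med [0.335 0.106 0.03 ] lo [ 0.253  0.026 -0.   ] hi [0.42  0.186 0.101]
tall_bin 0.94 [226. 310.] med [0.176 0.355 0.036] lo [0.098 0.281 0.001] hi [0.267 0.41  0.101]
tall_bin 0.8 [453. 294.] med [ 0.203 -0.311  0.035] lo [ 0.153 -0.399  0.001] hi [ 0.276 -0.211  0.101]
small_bin 0.74 [349. 121.] med [ 0.736 -0.011  0.006] lo [ 0.68  -0.07  -0.001] hi [0.777 0.049 0.056]
wrench 0.67 [256. 186.] med [0.527 0.273 
[... 1350 characters left out ...]
0.072  0.002] hi [0.783 0.057 0.056]
wrench 0.89 [274. 265.] med [0.521 0.277 0.007] lo [ 0.455  0.256 -0.001] hi [0.593 0.292 0.01 ]
oil 0.71 [240. 222.] med [0.695 0.206 0.019] lo [0.675 0.182 0.002] hi [0.72  0.226 0.032]
oil 0.66 [220. 276.] med [0.571 0.406 0.075] lo [0.556 0.38  0.008] hi [0.597 0.422 0.13 ]
carton 0.73 [195. 249.] med [0.71  0.367 0.059] lo [0.661 0.3   0.007] hi [0.769 0.412 0.062]
gauge 0.56 [280. 320.] med [0.401 0.42  0.024] lo [0.357 0.389 0.001] hi [0.435 0.446 0.027]
pipe_ring 0.71 [240. 225.] med [0.698 0.205 0.021] lo [0.676 0.181 0.002] hi [0.722 0.226 0.032]
pipe_ring 0.56 [221. 278.] med [0.572 0.405 0.071] lo [0.557 0.341 0.   ] hi [0.637 0.422 0.13 ]
1.3
```

View pics/top0.png

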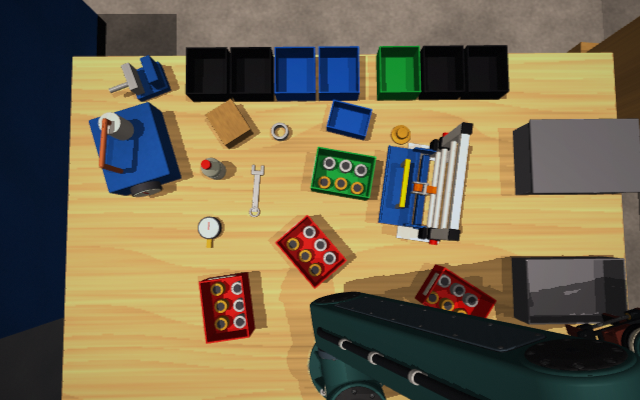

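View pics/side0.png

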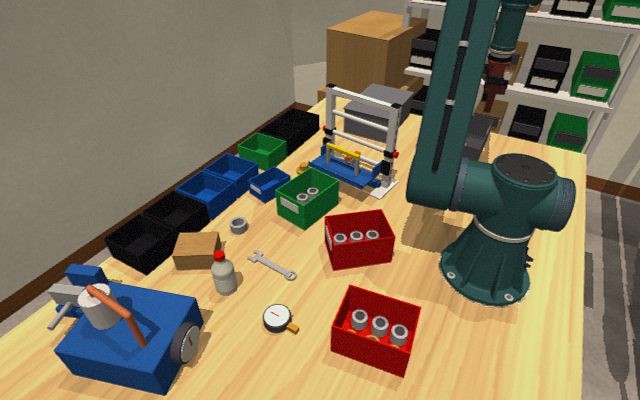

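The top view shows the green tall bin at (343,173). The shelf with its yellow handle is at (405,183), and the stand's rungs and uprights are to its right at about (450,185).

Candidates for the tall bin:
- Red look-alikes at (312,252), (226,310) and (455,292).
- A green bin in the back row at (399,72), which is not loose or filled in the lane.
- The green filled bin at (343,173), in front of the shelf. I choose this one.

The yellow bar at (405,183) is the handle. The small blue bin at (349,120), the flange at (401,134) and the wrench at (257,190) stand beside the lane.

```bash
cat > m.py <<'E'
from h import *
def rect(P2):
    (c,s,a)=cv2.minAreaRect(P2.astype(np.float32)); return np.array(c).round(4),np.array(s).round(4),a
def measure(n, zp=0.080, out=True):
    c=capture(n); P,u,v=pts(c); hsv=cv2.cvtColor(c["image"],cv2.COLOR_BGR2HSV)[v,u].astype(int)
    H,S,V=hsv.T; near=(P[:,0]>.3)&(P[:,0]<.78)&(P[:,1]>-.4)&(P[:,1]<.15)
    g=near&(H>45)&(H<80)&(S>100)&(P[:,0]<.7); rim=g&(abs(P[:,2]-.1)<.006)
    y=near&(H>20)&(H<32)&(S>150)&(P[:,2]>zp+.055)&(P[:,2]<zp+.09)
    b=near&(H>100)&(H<125)&(S>100)&(abs(P[:,2]-zp)<.006)
    w=near&(S<50)&(V>90)&(P[:,2]>.29)
    d=dict(bin=P[rim],handle=P[y],plate=P[b],post=P[w])
    for k,q in d.items():
        if len(q)>10: print(n,k,len(q),"mean",q.mean(0).round(4),"rect",*rect(q[:,:2]),"z",np.percentile(q[:,2],[5,50,95]).round(4))
    return c,d
E
python3 - <<'E'
from m import *
for n in ("top","side"):
    c,d=measure(n)
    if n=="top":
        cv2.imwrite("pics/crop1.png",cv2.resize(c["image"][105:250,290:490],None,fx=4,fy=4,interpolation=cv2.INTER_CUBIC))
        q=d["handle"]; vx=np.linalg.svd((q-q.mean(0))[:,:2])[2][0]; print("handle dir",np.arctan2(vx[1],vx[0]))
        q=d["bin"]
for q in ["flange","small_bin"]:
    pass
E
```

```text
top bin 319 mean [0.5615 0.0114 0.0995] rect [0.5608 0.011 ] [0.17   0.1204] 79.70919036865234 z [0.0951 0.0996 0.1031]
top handle 268 mean [ 0.5216 -0.1501  0.1574] rect [ 0.5225 -0.1512] [0.0144 0.1294] 81.8211898803711 z [0.151  0.158  0.1617]
top plate 1981 mean [ 0.5203 -0.1494  0.0796] rect [ 0.5244 -0.1657] [0.1239 0.233 ] 81.05985260009766 z [0.0759 0.0795 0.0833]
top post 982 mean [ 0.5075 -0.2448  0.3079] rect [ 0.5073 -0.2453] [0.0228 0.2733] 81.19127655029297 z [0.2972 0.3092 0.3124]
handle dir 2.9877435143959126
side bin 302 mean [0.5588 0.0171 0.0984] rect [ 0.525  -0.0658] [0.3663 0.1564] 65.002197265625 z [0.0947 0.0986 0.1018]
side handle 162 mean [ 0.5198 -0.1458  0.1557] rect [ 0.5562 -0.1686] [0.0612 0.2068] 59.362525939941406 z [0.1491 0.1566 0.1607]
side plate 893 mean [ 0.5149 -0.145   0.0798] rect [ 0.5075 -0.1605] [0.1293 0.2523] 81.33177947998047 z [0.0766 0.0798 0.0833]
side post 582 mean [ 0.4971 -0.237   0.3035] rect [ 0.508  -0.2432] [0.0281 0.2749] 81.13961029052734 z [0.2923 0.3048 0.3111]
```

View pics/crop1.png

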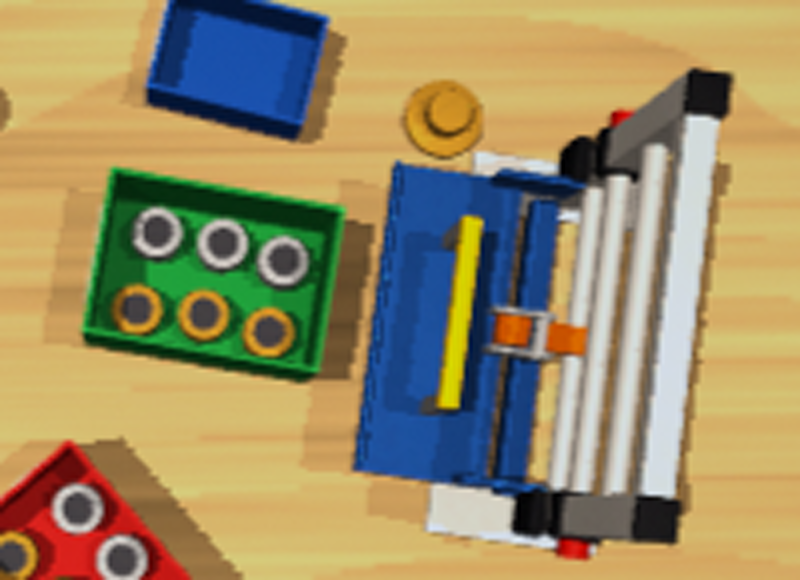

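The crop confirms the choice: the green bin with six fittings is centred at (215,275) in the crop, the yellow handle at (460,312) and the orange pawl at (540,335). The stand yaw is about -98.8°. Next I check how much room the gripper body has to the rungs and crossbar.

```bash
cat > geo.py <<'E'
from m import *
a=np.deg2rad(-98.8); xs=np.array([np.cos(a),np.sin(a)]); ys=np.array([-xs[1],xs[0]])
HD=np.array([0.5220,-0.1508]); O=HD+0.0975*xs
def tos(P): d=P[:,:2]-O; return np.c_[d@xs,d@ys,P[:,2]]
def tow(x,y,z): return [*(O+x*xs+y*ys),z]
from scipy.spatial.transform import Rotation as R_
def down(s=1,tilt=0):   # tool z down, tool y along s*stand x; tilt>0 leans body towards -x of stand
    z=np.array([np.sin(tilt)*xs[0],np.sin(tilt)*xs[1],-np.cos(tilt)])
    y=s*np.array([*xs,0])*np.cos(tilt)+s*np.array([0,0,np.sin(tilt)])
    x=np.cross(y,z); return R_.from_matrix(np.c_[x,y,z]).as_quat()
E
python3 - <<'E'
from geo import *
print("O",O)
for n in ("top","side"):
    c=capture(n); P,u,v=pts(c); S=tos(P); col=c["image"][v,u].astype(int)
    m=(abs(S[:,1])<.1)&(S[:,0]>-.05)&(S[:,0]<.06)
    for lo,hi in((.29,.33),(.215,.245),(.14,.18)):
        q=S[m&(S[:,2]>lo)&(S[:,2]<hi)]
        if len(q)>5: print(n,lo,len(q),"x",np.percentile(q[:,0],[3,25,50,75,97]).round(4),"z",np.percentile(q[:,2],[3,50,97]).round(4))
    q=S[(abs(S[:,1])>.1)&(abs(S[:,1])<.16)&(abs(S[:,0])<.06)&(S[:,2]>.02)]
    for lo in (.05,.15,.25,.3): 
        k=q[(q[:,2]>lo)&(q[:,2]<lo+.05)]; print(n,"upr",lo,len(k),np.percentile(k[:,0],[3,50,97]).round(4) if len(k) else 0, np.percentile(abs(k[:,1]),[3,97]).round(4) if len(k) else 0)
q0=current_joint_pos()
for s in(1,-1):
    for t in (0,.1):
        j=[inverse_kinematics(tow(-.0975,0,z),down(s,t)) for z in (.25,.14,.24)]; print(s,t,[None if k is None else np.round(k,2) for k in j])
print(current_position(),current_orientation())
E
```

```text
O [ 0.50708388 -0.24715227]
top 0.29 912 x [-0.0101 -0.0086 -0.0025  0.0038  0.0094] z [0.2944 0.3092 0.3128]
top 0.215 521 x [-0.0076 -0.0051 -0.0018  0.0024  0.007 ] z [0.2232 0.2292 0.2335]
top 0.14 446 x [-0.0075 -0.0048 -0.0014  0.0028  0.0073] z [0.1449 0.1512 0.1556]
top upr 0.05 138 [-0.0584 -0.0245  0.0039] [0.1004 0.1379]
top upr 0.15 263 [-0.0162 -0.0109  0.0085] [0.1024 0.1501]
top upr 0.25 166 [-0.0129 -0.0118 -0.0018] [0.1056 0.1371]
top upr 0.3 386 [-0.0125 -0.0015  0.0118] [0.1014 0.1366]
side 0.29 434 x [-0.0141 -0.0117 -0.01   -0.0069  0.0056] z [0.2915 0.3049 0.3113]
side 0.215 257 x [-0.0115 -0.009  -0.0072 -0.0044  0.0001] z [0.2182 0.2269 0.2322]
side 0.14 231 x [-0.0114 -0.0091 -0.0071 -0.0043  0.0011] z [0.1413 0.1495 0.1547]
side upr 0.05 190 [-0.0579 -0.0246  0.0088] [0.1069 0.1394]
side upr 0.15 313 [-0.02   -0.0122  0.0086] [0.1091 0.1495]
side upr 0.25 308 [-0.0166 -0.012   0.0082] [0.1059 0.1377]
side upr 0.3 165 [-0.0169 -0.0104  0.0085] [0.1017 0.1357]
1 0 [array([-0.41,  0.25,  1.6 , -0.  ,  1.29,  1.32]), array([-0.41,  0.37,  1.73, -0.  ,  1.04,  1.32]), array([-0.41,  0.26,  1.61, -0.  ,  1.27,  1.32])]
1 0.1 [array([-0.34,  0.25,  1.61, -0.1 ,  1.27,  1.41]), array([-0.34,  0.37,  1.74, -0.12,  1.02,  1.44]), array([-0.34,  0.26,  1.62, -0.1 ,  1.25,  1.42])]
-1 0 [array([-0.41,  0.25,  1.6 , -0.  ,  1.29, -1.83]), array([-0.41,  0.37,  1.73, -0.  ,  1.04, -1.83]), array([-0.41,  0.26,  1.61, -0.  ,  1.27, -1.83])]
-1 0.1 [array([-0.34,  0.25,  1.61, -0.1 ,  1.27, -1.73]), array([-0.34,  0.37,  1.74, -0.12,  1.02, -1.7 ]), array([-0.34,  0.26,  1.62, -0.1 ,  1.25, -1.72])]
[ 0.1616568  -0.57782419  0.2226387 ] [ 9.90713496e-01  1.35966060e-01  5.42840615e-06 -1.82218425e-06]
```

Run:
```python
from geo import *
p=current_position(); 
servo_line([p[0],p[1],.45],rate=.3)
move_ptp(tow(-.0975,0,.42),down(1,0.0))
print(current_clock(),current_position(),current_joint_pos())
c=capture("side"); cv2.imwrite("pics/s2.png",cv2.resize(c["image"][0:240,230:500],None,fx=2.5,fy=2.5))
P,u,v=pts(c); S=tos(P)
q=S[(abs(S[:,0]+.0975)<.2)&(abs(S[:,1])<.13)&(S[:,2]>.36)]
for z in np.arange(.40,.62,.02):
    k=q[abs(q[:,2]-z)<.01]
    if len(k)>5: print(z.round(2),len(k),"x",(np.percentile(k[:,0],[1,99])+.0975).round(3),"y",np.percentile(k[:,1],[1,99]).round(3))
c=capture("top"); P,u,v=pts(c); S=tos(P)
q=S[(abs(S[:,0]+.0975)<.2)&(abs(S[:,1])<.13)&(S[:,2]>.36)]
for z in np.arange(.40,.62,.02):
    k=q[abs(q[:,2]-z)<.01]
    if len(k)>5: print(z.round(2),len(k),"x",(np.percentile(k[:,0],[1,99])+.0975).round(3),"y",np.percentile(k[:,1],[1,99]).round(3))
```

```text
4.425 [ 0.52187103 -0.15152224  0.41990027] [-4.09477237e-01  1.58584389e-01  1.31297077e+00 -3.25010647e-04
  1.67013021e+00  1.31567788e+00]
0.42 54 x [-0.055  0.052] y [-0.011  0.011]
0.44 115 x [-0.055  0.052] y [-0.011  0.013]
0.46 114 x [-0.057  0.052] y [-0.011  0.012]
0.48 137 x [-0.061  0.058] y [-0.012  0.012]
0.5 171 x [-0.083  0.077] y [-0.033  0.032]
0.52 420 x [-0.088  0.079] y [-0.034  0.032]
0.54 521 x [-0.091  0.085] y [-0.032  0.03 ]
0.56 214 x [-0.043  0.014] y [-0.022  0.021]
0.58 221 x [-0.043  0.012] y [-0.032  0.032]
0.6 244 x [-0.039  0.019] y [-0.036  0.029]
0.5 23 x [-0.079  0.075] y [-0.034 -0.029]
0.52 376 x [-0.079  0.078] y [-0.034  0.031]
0.54 1245 x [-0.087  0.089] y [-0.033  0.031]
0.56 72 x [-0.039 -0.033] y [-0.022  0.02 ]
0.58 176 x [-0.04  -0.026] y [-0.031  0.032]
0.6 107 x [-0.039 -0.028] y [-0.029  0.03 ]
```

View pics/s2.png

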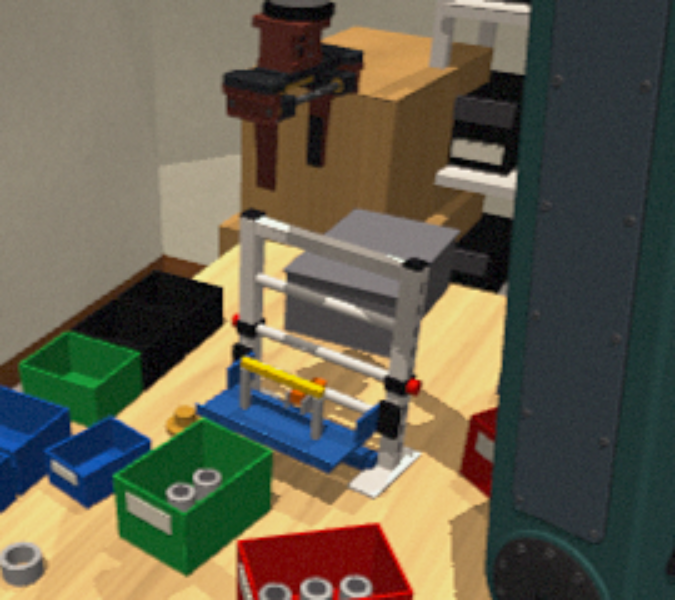

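The gripper body is ±80 mm low down and ±89 mm at its wide plate, so it would graze the crossbar (front face x = -12). I will tilt the tool 0.1 rad away from the stand and refine the handle position with the wrist camera.

```bash
cat >> geo.py <<'E'
T=.1
def tcp(gx,gy,gz,t=T): return [*(O+(gx+.019*np.sin(t))*xs+gy*ys), gz-.019*np.cos(t)]  # TCP for a grasp point in stand frame
E
python3 - <<'E'
from geo import *
move_gripper(.05)
move_ptp(tcp(-.0975,0,.40),down(1,T))
servo_line(tcp(-.0975,0,.25),rate=.15)
c=capture("wrist"); P,u,v=pts(c); S=tos(P); hsv=cv2.cvtColor(c["image"],cv2.COLOR_BGR2HSV)[v,u].astype(int)
y=(hsv[:,0]>20)&(hsv[:,0]<33)&(hsv[:,1]>140)&(S[:,2]>.14)&(S[:,2]<.175)
q=S[y]; print(len(q)); t=q[q[:,2]>np.percentile(q[:,2],50)-.002]
for k in (q,t): print(np.percentile(k,[2,50,98],axis=0).round(4))
print(rect(t[:,:2])); print(current_force(),current_clock())
cv2.imwrite("pics/w1.png",c["image"])
E
```

```text
2826
[[-0.1048 -0.06    0.1565]
 [-0.0988  0.0092  0.1584]
 [-0.0926  0.0641  0.1597]]
[[-0.1047 -0.06    0.1568]
 [-0.0988  0.0085  0.1584]
 [-0.0927  0.0635  0.1598]]
(array([-0.0989,  0.001 ]), array([0.1302, 0.0131]), 89.6788101196289)
[ 0.58923538 -0.42678345  0.15541615] 6.7583
```

View pics/w1.png

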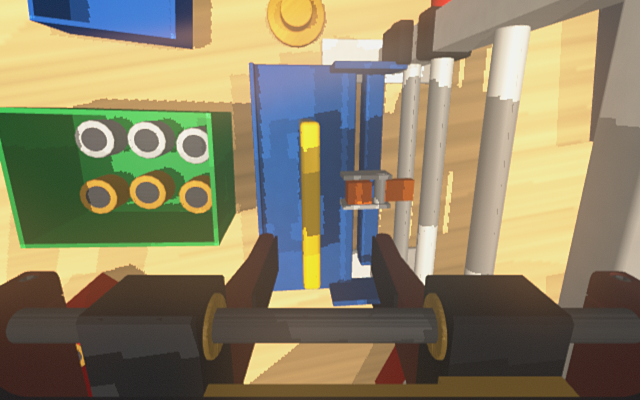

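The wrist view shows the yellow handle between the open fingers at columns 300–320, and the pawl nose at (400,189) under the middle rung. The handle measures x = -98.9, y = +1, top z = 158.5 mm, which agrees with the given geometry. Now I grip.

Run:
```python
from geo import *
hit=servo_line(tcp(-.0988,0,.152),rate=.08,contact_N=8)
print(hit,current_position(),current_force())
f0=current_force()
if not hit:
    move_gripper(0.0); sleep(.1)
    print(current_finger_gap(),current_grip_force(),current_force(),current_force()-f0,current_position(),current_clock())
```

```text
False [ 0.52236274 -0.15154679  0.1336313 ] [-0.12958147 -0.29503499  0.25443739]
0.014419205158715403 29.999744659289718 [-1.95224693 -5.43020036  0.44577357] [-1.82266546 -5.13516537  0.19133618] [ 0.52181671 -0.15210094  0.13320213] 8.8833
```

Run:
```python
from geo import *
f0=current_force()
for dz in (.01,.03,.05,.07,.085,.094):
    hit=servo_line(tcp(-.0982,0,.152+dz),rate=.05,contact_N=25)
    print(dz,hit,current_position().round(4),current_force().round(2),current_finger_gap(),current_clock())
    if hit: break
c=capture("side"); P,u,v=pts(c); S=tos(P); hsv=cv2.cvtColor(c["image"],cv2.COLOR_BGR2HSV)[v,u].astype(int)
b=(hsv[:,0]>100)&(hsv[:,0]<125)&(hsv[:,1]>100)&(S[:,0]>-.14)&(S[:,0]<-.06)&(abs(S[:,1])<.1)&(S[:,2]>.12)
print("plate z",np.percentile(S[b,2],[5,50,95]).round(4))
o=(hsv[:,0]>4)&(hsv[:,0]<16)&(hsv[:,1]>180)&(S[:,0]>-.08)&(S[:,0]<.03)&(abs(S[:,1])<.04)
print("orange",o.sum(),np.percentile(S[o],[2,50,98],axis=0).round(4) if o.sum() else 0)
cv2.imwrite("pics/s3.png",cv2.resize(c["image"][50:210,280:440],None,fx=3.7,fy=3.7,interpolation=cv2.INTER_CUBIC))
```

```text
0.01 False [ 0.5218 -0.1521  0.1425] [ 1.53 -4.61 -7.84] 0.014218236527327491 9.2333
0.03 False [ 0.5218 -0.1521  0.1627] [ 1.91 -4.57 -6.89] 0.014467312158951171 9.7833
0.05 False [ 0.5218 -0.1521  0.1826] [ 2.56 -6.1  -8.74] 0.014442206525887718 10.3333
0.07 False [ 0.5218 -0.1521  0.2025] [ 0.61 -5.74 -8.31] 0.014193805316391988 10.8833
0.085 False [ 0.5218 -0.1521  0.2175] [ 1.86 -4.59 -8.36] 0.014395971289708868 11.3333
0.094 False [ 0.5218 -0.1521  0.2265] [ 1.65 -5.31 -8.3 ] 0.0139401833619545 11.6667
plate z [0.1711 0.173  0.1752]
orange 34 [[-0.0641 -0.0297  0.189 ]
 [-0.0574 -0.0016  0.2   ]
 [-0.0352  0.0105  0.3405]]
```

View pics/s3.png

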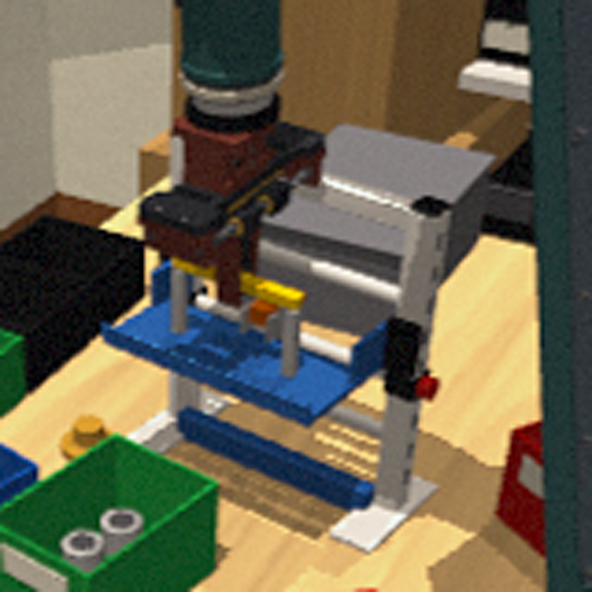

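The shelf hangs level in the gripper at (240,370) in the crop, plate underside about 163 mm, with the pawl tail visible at (263,312). Next I lower it and feel for the rung.

Run:
```python
from geo import *
servo_line(tcp(-.0982,0,.152+.076),rate=.05)
print(current_force().round(2))
hit=servo_line(tcp(-.0982,0,.152+.045),rate=.015,contact_N=5)
p=current_position(); print(hit,p,current_force().round(2),current_clock())
if hit:
    z=p[2]; base=-8.3
    for i in range(40):
        f=current_force()[2]
        if f>13.5: break
        z-=.0005; servo_line([p[0],p[1],z],rate=.01)
    print(i,z,current_force().round(2),current_position(),current_clock())
    t0=current_clock()
    for _ in range(6): sleep(.2); print(current_force()[2].round(2),end=" ")
    print(current_clock())
```

```text
[ 2.71 -5.   -9.37]
True [ 0.52182195 -0.15213909  0.19519571] [1.14 0.69 4.07] 13.2667
4 0.19319570986368326 [-4.67  0.04 15.13] [ 0.52182704 -0.15213974  0.19479235] 14.2667
15.1 15.25 14.53 14.34 14.45 15.44 15.4667
```

Contact came at plate z ≈ 132, so the rung axis is at about 145 mm, as the camera suggested. I held 15 N for 1.2 s. Now I unload, release and check.

Run:
```python
from geo import *
p=current_position(); z=0.1932
for i in range(12):
    if current_force()[2]<2: break
    z+=.0004; servo_line([p[0],p[1],z],rate=.01)
print(current_force().round(2),current_position())
move_gripper(.045); print(current_force().round(2),current_clock())
p=current_position(); q=R_.from_quat(current_orientation()).as_matrix()[:,2]
servo_line(p-.07*q,rate=.12); p=current_position(); servo_line([p[0],p[1],.42],rate=.25)
move_ptp(tow(-.34,0,.40),down(1,0))
print(current_position(),current_clock())
for n in ("top","side"):
    c,d=measure(n,.142)
    for k in ("bin","handle","plate"):
        if len(d[k])>5: print(k,np.percentile(tos(d[k]),[2,50,98],axis=0).round(4).tolist())
    cv2.imwrite(f"pics/{n}4.png",c["image"])
```

```text
[-1.47 -1.18  1.01] [ 0.52176637 -0.15211364  0.19531775]
[-0.63  0.54 -0.12] 17.6333
[0.5589544  0.08792268 0.39948938] 20.0667
top bin 179 mean [0.5442 0.0137 0.0991] rect [0.5611 0.0112] [0.1699 0.1199] 79.79779815673828 z [0.0956 0.099  0.1033]
top handle 280 mean [ 0.5217 -0.1494  0.2194] rect [ 0.5215 -0.1503] [0.0133 0.1295] 81.24197387695312 z [0.2134 0.2197 0.2237]
top plate 2210 mean [ 0.5201 -0.1495  0.1417] rect [ 0.5251 -0.1669] [0.1262 0.2352] 80.68831634521484 z [0.1382 0.1416 0.1452]
top post 1032 mean [ 0.5071 -0.2347  0.319 ] rect [ 0.5051 -0.0651] [0.2683 0.4189] 1.1061207056045532 z [0.297  0.3093 0.313 ]
bin [[-0.3487, -0.046, 0.0949], [-0.2736, -0.016, 0.099], [-0.1793, 0.0723, 0.104]]
handle [[-0.1042, -0.0626, 0.2105], [-0.099, -0.0, 0.2197], [-0.0919, 0.0616, 0.2243]]
plate [[-0.1391, -0.1069, 0.1374], [-0.1036, -0.0043, 0.1416], [-0.0516, 0.1069, 0.1462]]
side bin 316 mean [0.5583 0.0178 0.0982] rect [0.5621 0.0132] [0.1764 0.1242] 79.46710205078125 z [0.0947 0.0983 0.1016]
side handle 176 mean [ 0.5201 -0.1453  0.2174] rect [ 0.5231 -0.1472] [0.019  0.1311] 79.97298431396484 z [0.2112 0.2183 0.2217]
side plate 897 mean [ 0.5134 -0.1439  0.1419] rect [ 0.5072 -0.1636] [0.1363 0.2522] 82.09492492675781 z [0.1388 0.1418 0.1453]
side post 760 mean [ 0.5109 -0.1554  0.3693] rect [ 0.5338 -0.064 ] [0.3898 0.2742] 81.88966369628906 z [0.2927 0.3082 0.6017]
bin [[-0.3526, -0.0466, 0.0942], [-0.2734, 0.0041, 0.0983], [-0.1802, 0.0751, 0.1021]]
handle [[-0.1091, -0.0635, 0.2105], [-0.1037, -0.0026, 0.2183], [-0.0935, 0.0641, 0.2219]]
plate [[-0.1478, -0.1103, 0.1377], [-0.1046, -0.0106, 0.1418], [-0.0509, 0.1075, 0.1471]]
```

The shelf hangs on the middle rung by itself, plate top at 142 mm. The bin is at stand x ≈ -262, y ≈ +14, yaw error about 1.4°. I'll push its front face low with both opened fingers spread along y, which keeps it square.

```bash
cat >> geo.py <<'E'
def downy(s=1):
    z=np.array([0,0,-1.]); y=s*np.array([*ys,0]); return R_.from_matrix(np.c_[np.cross(y,z),y,z]).as_quat()
E
python3 - <<'E'
from geo import *
best=min((abs(j[5]),s) for s in(1,-1) if (j:=inverse_kinematics(tow(-.39,.012,.20),downy(s))) is not None)
print(best); Q=downy(best[1])
move_ptp(tow(-.39,.012,.25),Q); move_gripper(.088)
hit=servo_line(tow(-.39,.012,.036),rate=.15,contact_N=6); print("down",hit,current_position(),current_force().round(2))
if not hit:
    hit=servo_line(tow(-.235,.012,.036),rate=.05,contact_N=10); print(hit,tos(current_position()[None]).round(4),current_force().round(2),current_clock())
    c,d=measure("top",.142)
E
```

```text
(np.float64(0.26897280403781965), 1)
down False [0.57935243 0.1365331  0.03682057] [0.06 0.15 0.15]
False [[-0.2351  0.012   0.036 ]] [-0.36  1.31 -1.03] 27.1417
top bin 26 mean [ 0.4925 -0.0691  0.0997] rect [ 0.4925 -0.07  ] [0.0486 0.0039] 81.10765838623047 z [0.0963 0.0998 0.1033]
top handle 284 mean [ 0.5221 -0.1496  0.2196] rect [ 0.5221 -0.1499] [0.0133 0.1306] 80.84680938720703 z [0.2137 0.2203 0.2232]
top plate 1212 mean [ 0.5319 -0.1714  0.1416] rect [ 0.5197 -0.1898] [0.1009 0.229 ] 88.3275146484375 z [0.1383 0.1416 0.145 ]
top post 1006 mean [ 0.5068 -0.2424  0.3128] rect [ 0.4574 -0.1931] [0.1467 0.3633] 49.483646392822266 z [0.2979 0.3092 0.3127]
```

Run:
```python
from geo import *
hit=servo_line(tow(-.198,.012,.036),rate=.02,contact_N=7); print(hit,tos(current_position()[None]).round(4),current_force().round(2),current_clock())
sleep(.2); print(current_force().round(2))
p=current_position()
servo_line([*(p[:2]-.05*xs),.036],rate=.08); servo_line([*(p[:2]-.05*xs),.25],rate=.2)
move_ptp(tow(-.45,.02,.35),current_orientation()); print(current_clock(),current_force().round(2))
for n in ("top","side"):
    c,d=measure(n,.142)
    S=tos(d["bin"]); print(n,np.percentile(S,[2,50,98],axis=0).round(4).tolist(),rect(S[:,:2]))
    if n=="side": cv2.imwrite("pics/s5.png",cv2.resize(c["image"][50:290,200:500],None,fx=2.5,fy=2.5))
```

```text
True [[-0.212   0.0117  0.0358]] [0.31 1.04 0.83] 28.3417
[-0.92  0.5  -0.14]
31.3833 [-0.09 -0.97  0.45]
top bin 193 mean [ 0.5457 -0.1154  0.0991] rect [ 0.5406 -0.1367] [0.1712 0.1202] 81.00173950195312 z [0.0949 0.0992 0.1033]
top handle 291 mean [ 0.521  -0.1496  0.2194] rect [ 0.5219 -0.1506] [0.0139 0.1298] 81.31683349609375 z [0.2133 0.22   0.2236]
top plate 2223 mean [ 0.5202 -0.1495  0.1416] rect [ 0.5247 -0.1663] [0.1246 0.2338] 81.22208404541016 z [0.1381 0.1416 0.1452]
top post 1011 mean [ 0.5083 -0.24    0.3134] rect [ 0.5115 -0.0633] [0.4166 0.2706] 89.08265686035156 z [0.2975 0.3092 0.3127]
top [[-0.1994, -0.0436, 0.0945], [-0.1712, 0.0291, 0.0992], [-0.0297, 0.0757, 0.1044]] (array([-0.1143,  0.0162]), array([0.1202, 0.1712]), 89.80171203613281)
side bin 147 mean [ 0.5429 -0.077   0.0979] rect [ 0.5462 -0.0995] [0.1073 0.1198] 82.21930694580078 z [0.0942 0.0979 0.1019]
side handle 174 mean [ 0.5207 -0.1452  0.2177] rect [ 0.5225 -0.1465] [0.0186 0.133 ] 79.32017517089844 z [0.2114 0.2189 0.222 ]
side plate 913 mean [ 0.5136 -0.1443  0.1419] rect [ 0.5089 -0.1618] [0.1367 0.25  ] 78.10179138183594 z [0.1388 0.1419 0.1456]
side post 586 mean [ 0.4981 -0.2371  0.3034] rect [ 0.5065 -0.244 ] [0.0286 0.2716] 81.38465118408203 z [0.2923 0.3046 0.3111]
side [[-0.2035, -0.0433, 0.0941], [-0.1934, 0.0029, 0.0979], [-0.1023, 0.0754, 0.1027]] (array([-0.1519,  0.016 ]), array([0.1073, 0.1198]), 1.0193039178848267)
```

View pics/s5.png

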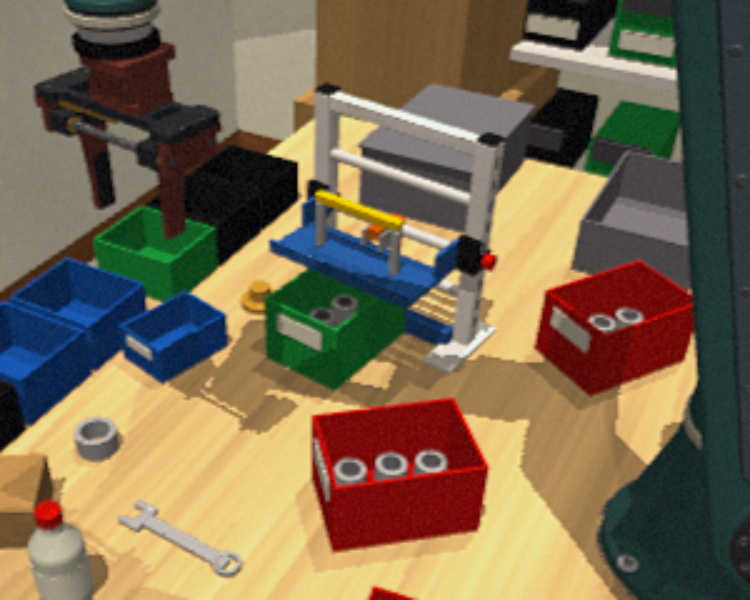

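The green bin stands under the shelf at about (340,320), square. The shelf sits on the middle rung, the arm is clear and the bystanders look unmoved. The measured bin origin is x ≈ -114 mm, y ≈ +16 mm.

```bash
python3 -c "
from bench import *
print(close_job(), current_clock())"
```

```text
the job is handed in; nothing more can be done
the job is handed in; nothing more can be done
```

The job is handed in, though no verdict came back: the shelf sits on the middle rung after a 15 N push for about 1.2 s, the green bin measured home (x ≈ -114 mm, y ≈ +16 mm, square), and the arm is clear with the bystanders looking unmoved.

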